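# Clear the sample block and set up the roundness tester's master

## Robot

A 6-joint arm with a two-finger parallel gripper is mounted at the origin on the work surface. World frame = base frame: x ahead of the robot, y to its left, z up, the work surface at z = 0. Lengths are in m, angles in degrees, forces in N, time in s.
With the tool pointing down it reaches from about 0.4 to 0.925 m from the base axis. Payload 3.4 kg.
Tool frame: the origin (TCP) lies at the very end of the fingers, on their centre line; the grasp point (between the pads) lies 19 mm behind it; z points along the fingers, y is the line along which they close (so a half turn about z gives the same grasp; the last joint's range is limited). The gripper opens to 85 mm and grips with 20 to 120 N. Pads are 22 mm wide; open, the fingers measure 114 mm over their backs; the gripper's body (76 mm by 85 mm) begins 54 mm behind the grasp point. The pads swing forward as they close: fully open they stand 13 mm farther back than shut.
Start: joints at [66.033, 17.578, 86.31, -0, 76.112, -4.211], TCP at [0.194, 0.541, 0.231] pointing down, gripper open.
Joint ranges: [-179.03, 179.03], [-60, 130.46], [8.19, 133.38], [-81.62, 261.62], [5.75, 156.47], [-153.77, 153.77]. Speed limits (degrees/s): [147.25, 147.25, 180, 180, 180, 180].

## Interface

Orientations are given as [roll, pitch, yaw] about the fixed x, y, z axes, in that order (R = Rz(yaw) Ry(pitch) Rx(roll)).
In Python, from plant import robot gives the robot as it stands.
- The arm moves only by the tool step_arm, never from a script. Its argument "increments" is a list of rows, each a list of 5 numbers: the finger opening in mm, from 0 to 85.4, then the shift along the tool's x, y, z in mm, then the turn about the tool's z in degrees. In form: [[claw, x, y, z, twist], ...]. A call has 1 to 20 rows; each row shifts and turns the commanded pose from where the row before left it, along the tool's axes as they then stand; what a row does not reach is not made up. A row lasts 1/12 s, in which the tool goes at most 41.7 mm and 7.16 degrees, less where a joint would pass 70% of its speed; a pose out of reach is approached as far as the arm can. A call with a gripper value outside its range is refused whole. The fingers move at their own pace and stop on an object; "newtons" is the grip in N (left out, the last holds). Time passes only in rows, so rows that do not move let the fingers close. It gives the time, the measured TCP pose, the force, the opening and the grip force at its end, in the units of the state.
- robot.observe(): the state, without advancing time (a new reading comes with each control period).
- robot.get_image(name): name is "side" or "top"; returns the picture (400x640x3 uint8, blue, green, red); there is no depth.
- robot.calibration(name): a dict with "vfov" (degrees; the focal length in pixels is half the picture's height over the tangent of half this angle, whatever the lens; pixels are square), "cx", "cy" (the principal point, pixels), "cam_to_world" (4x4, takes a point from camera to world coordinates). Camera axes: x right, y down, z forward; pixel columns grow to the right and rows downward; lengths in m; the calibration is good to about 2 mm. A picture is of the moment at which its call begins. calibration takes no time and is no camera call.
- robot.job_done(): hands the job in; it is judged then, once.
The state is a dict: "time_s": time; "joint_pos": joint angles; "dq": joint speeds; "joint_efforts": joint torques, N m; "tool_pos": TCP position; "ee_rot": TCP orientation; "wrist_force": force on the tool from outside, world axes, zero at the start; "moment": the same for the moment, N m; "finger_gap": finger opening in m; "gripper_force": force on a finger pad.
Only numpy, scipy, OpenCV 4.12 (cv2) and the standard library are available. Lean on these libraries where they do the work, as an engineer would, in place of code of your own. Each camera call takes 0.05 s, during which the arm holds its last target. There are 200 camera calls.

## Task

Press the sloping lid of the cream console inward until its catch lets it spring open, lift the drift bar out of its cradle inside, and use the bar, from the front of the steel sample block, to push every brass bushing that is stuck in a bore right out of the back into the catch tray (never touch the bushings with the gripper). Then lay the bar back in its cradle, and lift the lobed setting master out of its moulded nest and stand it upright in the middle of the turntable. Leave the lid standing open and everything else on the bench where it is.

Things in the scene. Friction and masses are not known exactly. Their poses are not given: they have to be found in the camera images.
- console: cream instrument console fixed to the bench on the left, 210 (x) x 340 (y) mm, 70 mm high at its front and 115 mm at its back; inside is an open compartment 196 (x) x 316 (y) mm with its floor 12 mm above the bench, holding the drift's cradle and the master's nest. Origin under its centre on the bench; its x points from its front to its back, its y along its width, z up
- hatch (a joint): white push-to-release lid (194 x 312 mm, 0.25 kg), the console's sloping top, 0.2 rad down to the front, hinged along its upper back edge. 0 = shut, negative = pressed in (about 4 N near the front edge). The catch lets go at -0.03 rad (5.5 mm at hatch_press), the stop is at -0.045 rad (8 mm); once the press is withdrawn it springs up and back in about 1.5 s to 1.95 rad and stays open
- hatch_press (a point): point on the lid's top face, midway along its width and 19 mm from its front edge (175 mm from the hinge): where to press. Its z is the outward normal of the lid, its x points to the hinge
- hatch_hinge (a point): middle of the lid's hinge line (along the console's y), 115 mm above the bench
- cradle (a point): fixed point: where drift_mid is when the drift lies home, 43 mm above the bench; axes as the console's. The cradle is two U blocks 60 mm either side of it along y, each 22 mm long (y), channel along y 30 mm wide and 12 mm deep, channel floor 34 mm above the bench; between them is room for fingers down to the compartment's floor, 80 mm either way along x
- drift_mid (a point): centre of the drift: a loose plain aluminium bar, square 18 x 18 mm, 180 mm long along its y, 0.13 to 0.21 kg; starts in the cradle
- nest (a point): fixed point of the console: centre of the floor of the round moulded nest, 16 mm above the bench; the nest is 90 mm wide and 10 mm deep
- master_knob (a point): grip point on the setting master's knob, on its axis, 42 mm above its underside; z up. The master is a loose steel casting, 0.3 to 0.6 kg: three-lobed disc 84 mm over the lobes, 18 mm thick, with an upright knob 28 mm in diameter and 40 mm high on it (58 mm overall). Starts in the nest
- stage_top (a point): centre of the flat top of the fixed turntable, 50 mm above the bench; top 124 mm in diameter, base 140 mm
- block: fixed steel sample block on the right with four through bores side by side, 45 mm thick (x), 226 mm wide (y), 100 mm high, with small spring plungers on top (10 mm high). Origin on the bench at the middle of its front face; x points from front to back along the bores, z up. Behind it, x from 45 to 175 mm, is a catch tray with four lanes, walls 40 mm high
- bore1 (a point): centre of the front mouth of bore 1 (35.6 mm in diameter, 45 mm long, axis along the block's x, 65 mm above the bench, -81 mm along the block's y); axes as the block's
- bore2 (a point): centre of the front mouth of bore 2 (35.6 mm in diameter, 45 mm long, axis along the block's x, 65 mm above the bench, -27 mm along the block's y); axes as the block's
- bore3 (a point): centre of the front mouth of bore 3 (35.6 mm in diameter, 45 mm long, axis along the block's x, 65 mm above the bench, +27 mm along the block's y); axes as the block's
- bore4 (a point): centre of the front mouth of bore 4 (35.6 mm in diameter, 45 mm long, axis along the block's x, 65 mm above the bench, +81 mm along the block's y); axes as the block's
- sample1: loose brass bushing, 34 mm in diameter and 60 mm long along its x, 0.17 to 0.35 kg, origin at its centre; absent in some starts. Starts tight in bore 1 with its front end 2 to 8 mm inside the mouth and its other end sticking out of the back; a spring plunger holds it, about 9 to 16 N moves it. Once its near end is pushed to the back face it drops into the tray
- sample2: loose brass bushing, 34 mm in diameter and 60 mm long along its x, 0.17 to 0.35 kg, origin at its centre; absent in some starts. Starts tight in bore 2 with its front end 2 to 8 mm inside the mouth and its other end sticking out of the back; a spring plunger holds it, about 9 to 16 N moves it. Once its near end is pushed to the back face it drops into the tray
- sample3: loose brass bushing, 34 mm in diameter and 60 mm long along its x, 0.17 to 0.35 kg, origin at its centre; absent in some starts. Starts tight in bore 3 with its front end 2 to 8 mm inside the mouth and its other end sticking out of the back; a spring plunger holds it, about 9 to 16 N moves it. Once its near end is pushed to the back face it drops into the tray
- sample4: loose brass bushing, 34 mm in diameter and 60 mm long along its x, 0.17 to 0.35 kg, origin at its centre; absent in some starts. Starts tight in bore 4 with its front end 2 to 8 mm inside the mouth and its other end sticking out of the back; a spring plunger holds it, about 9 to 16 N moves it. Once its near end is pushed to the back face it drops into the tray
- ringgauge: bystander: plain steel ring 80 mm in diameter, 26 mm high, lying flat; origin under its centre
- gaugebox: bystander: shut wooden box 70 x 110 mm, 36 mm high; origin under its centre
- cleaner: bystander: white bottle 56 mm in diameter, 150 mm high; origin under its centre
- dialgauge: bystander: round steel dial gauge lying face up, 58 mm in diameter, 24 mm high, with a 34 mm stem on its -x side; origin under the centre of the dial
- mouse: bystander: black computer mouse 110 x 62 mm, 34 mm high; origin under its centre

How it is judged (in metres and radians):
On the way, in this order (a step that is already met when the one before it is completed fails the run):
1. the lid is pressed inward (value of joint hatch below -0.02 rad), for 0.02 s.
2. the lid has sprung open (value of joint hatch above 1.2 rad), for 0.2 s.
3. every bushing is out of its bore and in the catch tray (x of sample1 in the frame of block between 0.055 and 0.175 m and y of sample1 in the frame of block between -0.115 and 0.115 m and z of each of sample1, sample2, sample3, sample4 in the frame of block below 0.05 m and x of sample2 in the frame of block between 0.055 and 0.175 m and y of sample2 in the frame of block between -0.115 and 0.115 m and x of sample3 in the frame of block between 0.055 and 0.175 m and y of sample3 in the frame of block between -0.115 and 0.115 m and x of sample4 in the frame of block between 0.055 and 0.175 m and y of sample4 in the frame of block between -0.115 and 0.115 m), for 0.2 s.
At the end, for the whole second after the job is handed in: Lid open past 1.2 rad; every bushing in the catch tray; drift lying in its cradle (15 mm across, 30 mm along, 0.2 rad, at most 10 mm high); master upright on the turntable within 15 mm of its centre; all at rest (all of step 3 and value of joint hatch above 1.2 rad and x of drift_mid in the frame of console between -0.015 and 0.015 m and y of drift_mid in the frame of console between 0.025 and 0.085 m and z of drift_mid in the frame of console between 0.03 and 0.053 m and angle between the y axis of drift_mid and the y axis of console, either way round below 0.2 rad and horizontal distance between master_knob and stage_top below 0.015 m and angle between master_knob's own z axis and vertical below 0.08 rad and height (world z) of master_knob between 0.085 and 0.1 m and linear speed of each of master, drift below 0.02 m/s and linear speed of each of sample1, sample2, sample3, sample4 below 0.03 m/s); the robot touches nothing.
It fails at once if a bushing is touched by the gripper (contact force between the fingers and sample1 above 2 N).
It fails at once if a bushing is touched by the gripper (contact force between the fingers and sample2 above 2 N).
It fails at once if a bushing is touched by the gripper (contact force between the fingers and sample3 above 2 N).
It fails at once if a bushing is touched by the gripper (contact force between the fingers and sample4 above 2 N).
It fails at once if a bystander is moved more than 4 cm (distance of any of ringgauge, gaugebox, cleaner, dialgauge, mouse from where it was at the start of the episode above 0.04 m).
Of sample1, sample2, sample3, sample4 only 2 to 4 are there at a start; the rules pass over those that are not, and their reading is None.
At some moment in a run one of master, drift may be knocked a few centimetres aside while the robot is not near it.
Once in a run the grip may slacken for a moment while it holds something.
It also fails if it takes over 208 s, if anything falls off the work surface, if the arm or the gripper's body presses on something with over 40 N, if the wrist force passes 120 N, or if a joint passes its speed limit or range.

## Working session

There is one attempt and no reset: what is moved stays moved. The work goes in short steps, Python scripts to look and compute and a tool call to move; the robot and the scene stay as the last step left them, time stands still between calls to the robot, and variables do not carry over. Pictures are saved under pics/ and viewed, at most 14 in all, crops included, and the job is handed in when it is done.

Besides the shell and the picture viewer there is one more tool, called after "Emit:" as name(argument=value, ...) on one line, values as JSON. step_arm: Moves the arm, as the interface text tells. Its arguments: {"type":"object","properties":{"increments":{"type":"array"},"newtons":{"type":"number"}},"required":["increments"]}

```bash
ls; mkdir -p pics; python3 - <<'E'
from plant import robot
import cv2
for n in("side","top"):
    cv2.imwrite(f"pics/{n}0.png",robot.get_image(n)); c=robot.calibration(n); print(n,c)
print(robot.observe())
E
```

```text
pics
side {'vfov': 46.54380834539863, 'cx': 320.26397279823703, 'cy': 201.35592755529544, 'cam_to_world': array([[ 0.97663096, -0.13125243,  0.1701904 ,  0.34263949],
       [-0.21480197, -0.569496  ,  0.79343205, -1.25141207],
       [-0.00721713, -0.81144754, -0.5843807 ,  0.94068556],
       [ 0.        ,  0.        ,  0.        ,  1.        ]])}
top {'vfov': 57.47239893558093, 'cx': 318.0970651416715, 'cy': 194.44506728352667, 'cam_to_world': array([[-0.02097833, -0.99109086,  0.13152493,  0.46035169],
       [-0.99971642,  0.01931193, -0.01393276, -0.07460944],
       [ 0.01126863, -0.13177992, -0.99121495,  1.12226716],
       [ 0.        ,  0.        ,  0.        ,  1.        ]])}
{'time_s': 0.1, 'joint_pos': array([ 6.60305509e+01,  1.76189290e+01,  8.63743499e+01, -9.34768388e-04,
        7.61130575e+01, -4.21171672e+00]), 'dq': array([ 0.05104544, -0.04355543, -0.10290126,  0.09218633, -0.00605398,
       -0.11636644]), 'joint_efforts': array([-4.63141841e-04, -4.58525956e+01, -2.52608639e+01, -1.47063015e-04,
        5.65405688e-03, -3.31557139e-06]), 'tool_pos': array([0.19415583, 0.54057026, 0.23047716]), 'ee_rot': array([-1.79893884e+02, -6.90498682e-03,  1.60242486e+02]), 'wrist_force': array([-0.3032894 , -0.23807332,  0.35780236]), 'moment': array([ 0.03790232, -0.01656438,  0.02228256]), 'gripper_force': 0.0, 'finger_gap': 0.08530666685287017}
```

View pics/top0.png

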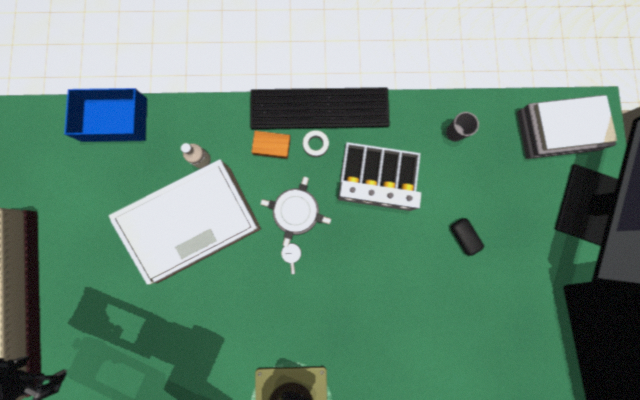

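View pics/side0.png

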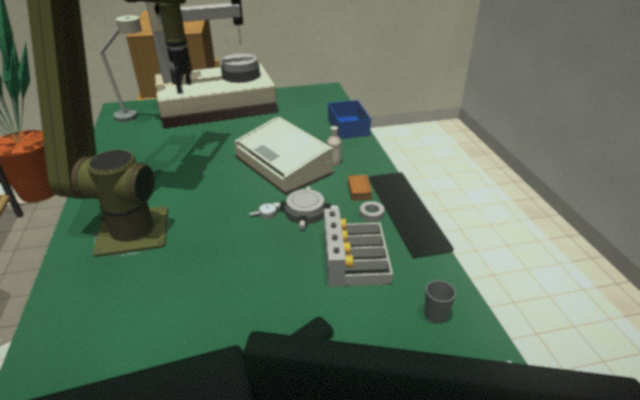

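```bash
cat > h.py <<'E'
from plant import robot
import cv2, numpy as np
def K(n):
    c=robot.calibration(n); return 200/np.tan(np.radians(c["vfov"]/2)),c["cx"],c["cy"],c["cam_to_world"]
def ray(n,u,v):
    f,cx,cy,T=K(n); d=T[:3,:3]@np.array([(u-cx)/f,(v-cy)/f,1]); return T[:3,3],d
def onz(n,u,v,z):
    o,d=ray(n,u,v); return o+d*(z-o[2])/d[2]
def proj(n,p):
    f,cx,cy,T=K(n); q=T[:3,:3].T@(np.array(p)-T[:3,3]); return np.array([cx+f*q[0]/q[2],cy+f*q[1]/q[2]])
def tri(a,b):
    (o1,d1),(o2,d2)=ray("top",*a),ray("side",*b)
    s=np.linalg.lstsq(np.c_[d1,-d2],o2-o1,rcond=None)[0]; p,q=o1+s[0]*d1,o2+s[1]*d2
    return (p+q)/2,np.linalg.norm(p-q)
def snap(n,name,x0,y0,x1,y1,k):
    im=robot.get_image(n); cv2.imwrite(f"pics/{n}_{name}_full.png",im)
    cv2.imwrite(f"pics/{name}.png",cv2.resize(im[y0:y1,x0:x1],None,fx=k,fy=k,interpolation=cv2.INTER_CUBIC)); return im
E
python3 - <<'E'
import cv2
a=cv2.imread("pics/top0.png")[125:290,100:440];b=cv2.imread("pics/side0.png")[110:295,225:405]
cv2.imwrite("pics/c1.png",cv2.resize(a,(782,380),interpolation=2))
cv2.imwrite("pics/c2.png",cv2.resize(b,(576,592),interpolation=2))
E
```

```text
(no output)
```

View pics/c1.png

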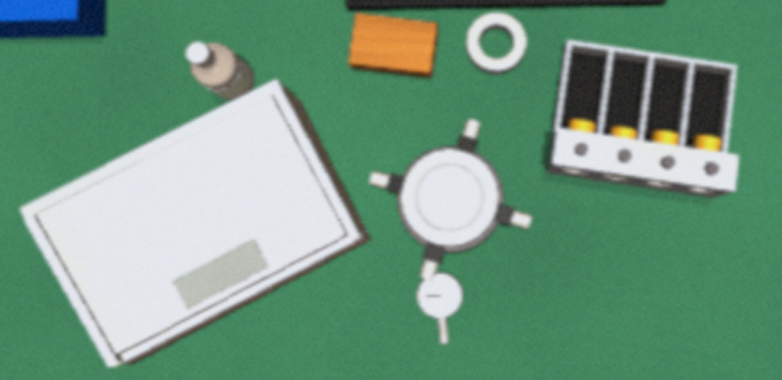

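View pics/c2.png

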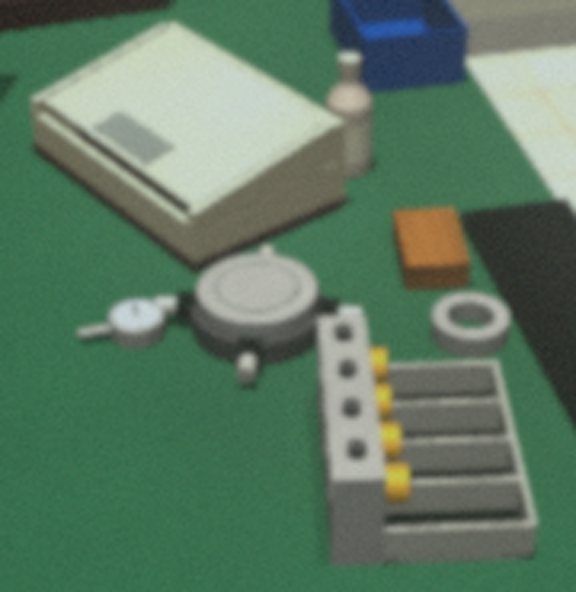

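```bash
python3 - <<'E'
from h import *
T=lambda x,y:(x/2.3+100,y/2.303+125)
S=lambda x,y:(x/3.2+225,y/3.2+110)
A,B,C,D=[onz("top",*T(*p),z) for p,z in (((22,208),.115),((278,82),.115),((365,238),.07),((115,366),.07))]
print(A,B,C,D)
print("len",[np.linalg.norm((p-q)[:2]) for p,q in((A,B),(C,D),(B,C),(A,D))])
for v in (A-B,D-C): print("ydir ang",np.degrees(np.arctan2(v[1],v[0])))
for v in (A-D,B-C): print("xdir ang",np.degrees(np.arctan2(v[1],v[0])))
print("cen",(A+B+C+D)/4)
for p,q in(((22,208),(175,22)),((278,82),(345,122)),((365,238),(193,222)),((115,366),(35,100))): print("tri",tri(T(*p),S(*q)))
print("stage",onz("top",*T(449,197),.05),tri(T(449,197),S(257,288)))
bl=[onz("top",*T(*p),.1) for p in((551,165),(558,130),(738,155),(735,190))]
print("block",bl)
print([tri(T(*p),S(*q)) for p,q in (((582,149),(343,330)),((625,156),(348,367)),((668,162),(351,406)),((711,168),(357,448)))])
print("plung",[onz("top",*T(*p),.11)for p in((582,149),(711,168))])
print("tray back",[onz("top",*T(*p),.04)for p in((568,41),(737,66))])
print("dial",onz("top",*T(440,295),.024),"tool",proj("top",robot.observe()["tool_pos"]))
E
```

```text
[0.54733743 0.4852467  0.115     ] [0.69530884 0.18259617 0.115     ] [0.50518894 0.0830965  0.07      ] [0.35609156 0.38723576 0.07      ]
len [np.float64(0.33688705101341543), np.float64(0.3387192274012927), np.float64(0.214582753169536), np.float64(0.21489794988977026)]
ydir ang 116.05485831863996
ydir ang 116.11535719294515
xdir ang 27.13453111546598
xdir ang 27.62540903853932
cen [0.52598169 0.28454378 0.0925    ]
tri (array([0.5483663 , 0.48656776, 0.11249152]), np.float64(0.0016302638629981413))
tri (array([0.69704924, 0.18283836, 0.11361484]), np.float64(0.0027854147472564975))
tri (array([0.50603814, 0.08291765, 0.07060074]), np.float64(0.0017579600448919025))
tri (array([0.358854  , 0.38337208, 0.07818034]), np.float64(0.003900267493876139))
stage [ 0.55611557 -0.02127547  0.05      ] (array([ 0.55619793, -0.02118085,  0.0482567 ]), np.float64(0.00014699829849549491))
block [array([ 0.58853993, -0.14953066,  0.1       ]), array([ 0.63190717, -0.15943984,  0.1       ]), array([ 0.59644432, -0.38081326,  0.1       ]), array([ 0.55324429, -0.37459789,  0.1       ])]
[(array([ 0.60652821, -0.18742266,  0.10834263]), np.float64(0.00017775766067982323)), (array([ 0.59773474, -0.24004765,  0.10702625]), np.float64(0.0015284214808325245)), (array([ 0.5884997 , -0.29242086,  0.10644799]), np.float64(0.0002496738614806016)), (array([ 0.58045725, -0.34513689,  0.10529686]), np.float64(0.0002273653087073593))]
plung [array([ 0.6062003 , -0.18722589,  0.11      ]), array([ 0.57978876, -0.34386762,  0.11      ])]
tray back [array([ 0.7612878 , -0.18127329,  0.04      ]), array([ 0.72328128, -0.404381  ,  0.04      ])]
dial [ 0.43185664 -0.00675084  0.024     ] tool [ 49.21880087 365.12245783]
```

Emit:
step_arm(increments=[[0,0,0,0,6.25],[0,0,0,0,6.25],[0,0,0,0,6.25],[0,0,0,0,6.25],[0,0,0,0,6.25],[0,0,0,0,6.25],[0,0,0,0,6.25],[0,-31.5,9,0,0],[0,-31.5,9,0,0],[0,-31.5,9,0,0],[0,-31.5,9,0,0],[0,-31.5,9,0,0],[0,-31.5,9,0,0],[0,-31.5,9,0,0],[0,-31.5,9,0,0],[0,-31.5,9,0,0],[0,-31.5,9,0,0],[0,-31.5,9,0,0],[0,-31.5,9,0,0]], newtons=60)

```text
time_s: 1.68
tool_pos: [0.4602, 0.2495, 0.2309]
ee_rot: [-180.0, -0.0, 116.5]
wrist_force: [0.2, 0.2, 0.6]
finger_gap: 0.0
gripper_force: 0.0
```

Lid surface expected at z≈0.081; go down to 0.093, then 2 mm steps.

Emit:
step_arm(increments=[[0,0,0,30,0],[0,0,0,30,0],[0,0,0,30,0],[0,0,0,30,0],[0,0,0,15,0],[0,0,0,3,0],[0,0,0,0,0],[0,0,0,0,0]])

```text
time_s: 2.35
tool_pos: [0.4602, 0.2513, 0.0938]
ee_rot: [180.0, 0.0, 116.5]
wrist_force: [0.1, 0.4, 0.2]
finger_gap: -0.0002
gripper_force: 0.0
```

Emit:
step_arm(increments=[[0,0,0,2,0],[0,0,0,2,0],[0,0,0,2,0],[0,0,0,2,0],[0,0,0,0,0]])

```text
time_s: 2.77
tool_pos: [0.4596, 0.251, 0.0853]
ee_rot: [180.0, -0.0, 116.5]
wrist_force: [-0.3, 0.6, -0.8]
finger_gap: -0.0001
gripper_force: 0.0
```

Emit:
step_arm(increments=[[0,0,0,2,0],[0,0,0,1,0],[0,0,0,0,0]])

```text
time_s: 3.02
tool_pos: [0.4595, 0.251, 0.0821]
ee_rot: [-180.0, -0.0, 116.5]
wrist_force: [-0.6, -0.2, 0.8]
finger_gap: 0.0
gripper_force: 0.0
```

Emit:
step_arm(increments=[[0,0,0,2,0],[0,0,0,1,0],[0,0,0,0,0]])

```text
time_s: 3.27
tool_pos: [0.46, 0.2512, 0.0795]
ee_rot: [180.0, 0.0, 116.5]
wrist_force: [0.4, -0.4, 3.2]
finger_gap: 0.0002
gripper_force: 1.5
```

Emit:
step_arm(increments=[[0,0,0,2,0],[0,0,0,0,0]])

```text
time_s: 3.43
tool_pos: [0.4604, 0.2513, 0.0774]
ee_rot: [179.9, 0.0, 116.5]
wrist_force: [0.7, 0.5, 3.9]
finger_gap: 0.0001
gripper_force: 1.8
```

Emit:
step_arm(increments=[[0,0,0,2,0],[0,0,0,0,0]])

```text
time_s: 3.6
tool_pos: [0.4605, 0.2514, 0.0754]
ee_rot: [179.9, 0.0, 116.5]
wrist_force: [1.9, 1.4, 3.6]
finger_gap: -0.0001
gripper_force: 1.8
```

Emit:
step_arm(increments=[[0,0,0,1,0],[0,0,0,0,0]])

```text
time_s: 3.77
tool_pos: [0.4602, 0.2512, 0.0744]
ee_rot: [179.9, 0.0, 116.5]
wrist_force: [1.4, 0.8, 4.8]
finger_gap: -0.0002
gripper_force: 1.8
```

Emit:
step_arm(increments=[[0,0,0,0.7,0],[0,0,0,0,0],[0,0,-10,-38,0],[0,0,-12,-38,0],[0,0,-12,-38,0],[0,0,-12,-38,0],[0,0,-12,-38,0],[0,0,-10,-30,0],[0,0,0,0,0],[0,0,0,0,0],[0,0,0,0,0],[0,0,0,0,0],[0,0,0,0,0],[0,0,0,0,0],[0,0,0,0,0],[0,0,0,0,0],[0,0,0,0,0],[0,0,0,0,0]])

```text
time_s: 5.27
tool_pos: [0.3988, 0.2207, 0.2934]
ee_rot: [-180.0, -0.0, 116.5]
wrist_force: [1.1, 0.8, 0.5]
finger_gap: -0.0
gripper_force: 0.0
```

```bash
python3 - <<'E'
from h import *
snap("top","t1",90,110,330,290,3.3)
E
```

```text
(no output)
```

View pics/t1.png

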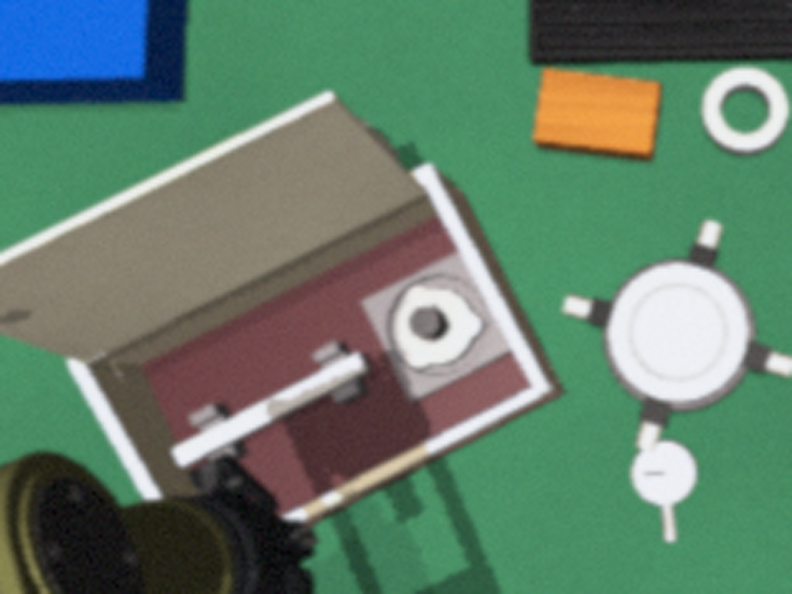

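```bash
cat >> h.py <<'E'
def go(target,yaw=None):
    s=robot.observe(); p=np.array(s["tool_pos"]); y=s["ee_rot"][2] if yaw is None else yaw
    a=np.radians(y); d=(np.array(target)-p)*1000
    print("twist",round((s["ee_rot"][2]-y+180)%360-180,1),"shift",np.round([d[0]*np.cos(a)+d[1]*np.sin(a),d[0]*np.sin(a)-d[1]*np.cos(a),-d[2]],1))
E
python3 - <<'E'
from h import *
P=lambda x,y,z:onz("top",x/3.3+90,y/3.3+110,z)
a,b=P(178,452,.052),P(362,366,.052); v=a-b
print(a,b,np.linalg.norm(v),np.degrees(np.arctan2(v[1],v[0])),(a+b)/2)
k=P(428,323,.074);print("knob",k)
c=np.radians(26.5);R=np.array([[np.cos(c),np.sin(c)],[-np.sin(c),np.cos(c)]])
for q in((a+b)/2,k):print(R@(q[:2]-[.526,.2845]))
m=(a+b)/2; go([m[0],m[1],.13],116.5)
E
```

```text
[0.45911487 0.41666798 0.052     ] [0.53113461 0.25781163 0.052     ] 0.1744195585238924 114.38782420325717 [0.49512474 0.33723981 0.052     ]
knob [0.56598899 0.19447808 0.074     ]
[-0.00409894  0.06097514]
[-0.00438007 -0.09840671]
twist -0.0 shift [ 61.3 138.2 163.5]
```

Emit:
step_arm(increments=[[60,15,35,0,0],[60,15,35,0,0],[60,15,35,0,0],[60,15,35,0,0],[60,0,0,38,0],[60,0,0,38,0],[60,0,0,38,0],[60,0,0,38,0],[60,0,0,0,0],[60,0,0,0,0]], newtons=70)

```text
time_s: 6.15
tool_pos: [0.4958, 0.336, 0.1398]
ee_rot: [-179.7, 0.0, 116.5]
wrist_force: [-0.5, 0.5, 0.5]
finger_gap: 0.0599
gripper_force: 0.0
```

```bash
python3 - <<'E'
from h import *
snap("side","s1",225,110,405,230,4.2)
go([.498,.3355,.026])
E
```

```text
twist 0.0 shift [ -1.5  -0.6 116.3]
```

View pics/s1.png

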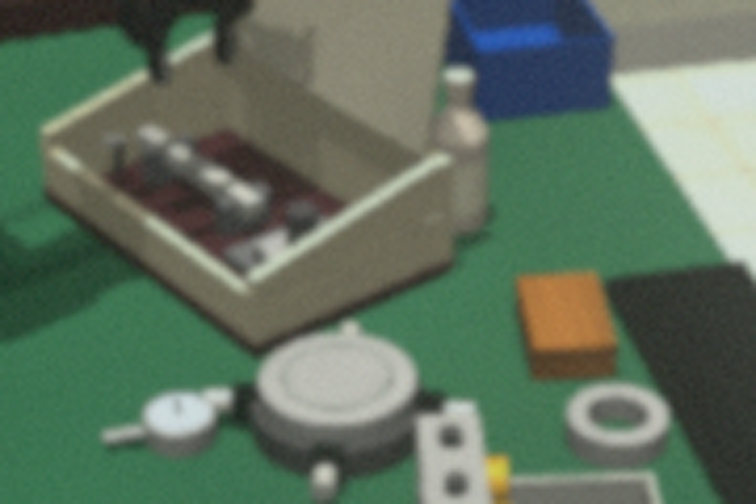

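Emit:
step_arm(increments=[[60,0,0,30,0],[60,0,0,30,0],[60,0,0,30,0],[60,0,0,16,0],[60,0,0,7,0],[60,0,0,0,0],[60,0,0,0,0],[5,0,0,0,0],[5,0,0,0,0],[5,0,0,0,0],[5,0,0,0,0],[5,0,0,0,0],[5,0,0,0,0],[5,0,0,0,0],[5,0,0,0,0]], newtons=70)

```text
time_s: 7.45
tool_pos: [0.4982, 0.3373, 0.0302]
ee_rot: [179.9, -0.0, 116.5]
wrist_force: [-0.9, -0.3, 7.1]
finger_gap: 0.0164
gripper_force: 69.4
```

Emit:
step_arm(increments=[[5,0,0,-10,0],[5,0,0,-20,0],[5,0,0,-25,0],[5,0,0,-25,0],[5,0,0,-25,0],[5,0,0,-25,0],[5,0,0,-25,0],[5,0,0,0,0],[5,0,0,0,0]])

```text
time_s: 8.2
tool_pos: [0.4981, 0.3373, 0.1856]
ee_rot: [179.8, -0.0, 116.5]
wrist_force: [-0.6, 0.4, -1.7]
finger_gap: 0.0169
gripper_force: 68.5
```

```bash
python3 - <<'E'
from h import *
print(robot.observe()["wrist_force"])
a=snap("side","s2a",225,60,385,180,1)[60:180,225:385]; b=snap("top","t2a",90,140,250,260,1)[140:260,90:250]
cv2.imwrite("pics/s2.png",cv2.resize(np.vstack([a,b]),None,fx=2.4*1,fy=2.4,interpolation=2))
E
```

```text
[-0.55572112  0.37688999 -1.66245586]
```

View pics/s2.png

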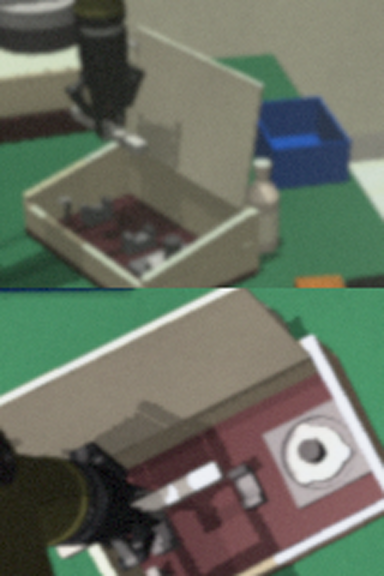

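```bash
python3 - <<'E'
from h import *
s=robot.observe();p=np.array(s["tool_pos"]);a=np.radians(116.5)
ax=np.array([np.cos(a),np.sin(a),0]);ay=np.array([np.sin(a),-np.cos(a),0])
for e in (onz("top",179.6,215.8,.2076),tri((179.6,215.8),(284.6,120.4))[0]):
    print(e,(e-p)@ax,(e-p)@ay)
go([p[0],p[1],.28],170.4)
b=np.radians(-9.6);X=np.array([np.cos(b),np.sin(b)]);Y=np.array([-X[1],X[0]]);O=np.array([.5708,-.262])
print("bores",[(O+Y*k) for k in(-.081,-.027,.027,.081)], "stand4",O+Y*.081-.125*X)
E
```

```text
[0.5346283  0.25980253 0.2076    ] -0.08551915871192099 0.0001572896847328403
[0.53700383 0.26071735 0.20454673] -0.08576041945559847 0.0026914288597486022
twist -53.9 shift [  0.    0.  -97.3]
bores [array([ 0.55729173, -0.34186568]), array([ 0.56629724, -0.28862189]), array([ 0.57530276, -0.23537811]), array([ 0.58430827, -0.18213432])] stand4 [ 0.46105876 -0.16128823]
```

Emit:
step_arm(increments=[[5,0,-20,-20,0],[5,0,-20,-20,0],[5,0,-20,-20,0],[5,0,0,0,-6.74],[5,0,0,0,-6.74],[5,0,0,0,-6.74],[5,0,0,0,-6.74],[5,0,0,0,-6.74],[5,0,0,0,-6.74],[5,0,0,0,-6.74],[5,0,0,0,-6.74],[5,0,0,0,0]])

```text
time_s: 9.3
tool_pos: [0.4425, 0.3094, 0.2414]
ee_rot: [-179.8, -0.2, 170.6]
wrist_force: [-0.1, 0.2, -1.9]
finger_gap: 0.0165
gripper_force: 68.5
```

Emit:
step_arm(increments=[[5,-6.7,-30.8,0,0],[5,-6.7,-30.8,0,0],[5,-6.7,-30.8,0,0],[5,-6.7,-30.8,0,0],[5,-6.7,-30.8,0,0],[5,-6.7,-30.8,0,0],[5,-6.7,-30.8,0,0],[5,-6.7,-30.8,0,0],[5,-6.7,-30.8,0,0],[5,-6.7,-30.8,0,0],[5,-6.7,-30.8,0,0],[5,-6.7,-30.8,0,0],[5,-6.7,-30.8,0,0],[5,-6.7,-30.8,0,0],[5,-6.7,-30.8,0,0],[5,0,0,30,0],[5,0,0,30,0],[5,0,0,30,0],[5,0,0,30,0],[5,0,0,0,0]])

```text
time_s: 10.97
tool_pos: [0.4605, -0.1601, 0.1176]
ee_rot: [179.8, -0.8, 170.2]
wrist_force: [-2.2, 0.1, -2.3]
finger_gap: 0.0168
gripper_force: 68.8
```

```bash
python3 - <<'E'
from h import *
s=robot.observe();print(s["tool_pos"],s["finger_gap"],s["gripper_force"])
a=snap("side","s3a",265,160,405,290,1)[160:290,265:405]; b=snap("top","t3a",270,125,430,265,1)[125:265,270:430]
cv2.imwrite("pics/s3.png",np.hstack([cv2.resize(a,(390,362),interpolation=2),cv2.resize(b,(400,350),interpolation=2)[:350]] if 0 else [cv2.resize(a,(385,358),interpolation=2),cv2.resize(b,(409,358),interpolation=2)]))
E
```

```text
[ 0.46047339 -0.16011899  0.11760279] 0.01684248422987294 68.79770636558533
```

View pics/s3.png

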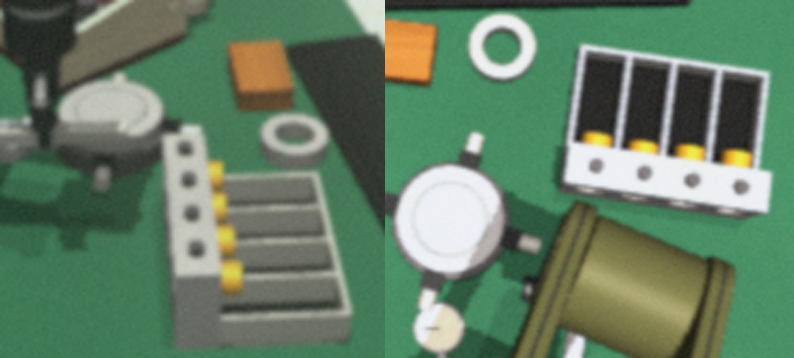

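```bash
python3 - <<'E'
from h import *
s=robot.observe();p=s["tool_pos"];print(s["ee_rot"])
b=np.radians(s["ee_rot"][2]+180);X=np.array([np.cos(b),np.sin(b),0]);Y=np.array([-X[1],X[0],0])
im=cv2.imread("pics/side_s3a_full.png")
for L in(.083,.087,.09):
  for w in(-.009,.009):
    for h in(-.009,.009): print(L,w,h,proj("side",p+L*X+w*Y+[0,0,.013+h]))
b=np.radians(-9.6);X=np.array([np.cos(b),np.sin(b),0]);Y=np.array([-X[1],X[0],0]);O=np.array([.5708,-.262,0])
print("blk front top corners",[proj("side",O+Y*k+[0,0,z]+X*x) for k,z,x in((.113,.1,0),(-.113,.1,0),(-.113,0,0),(-.113,.1,.045))])
print("top",[proj("top",O+Y*k+[0,0,z]+X*x) for k,z,x in((.113,.1,0),(-.113,.1,0),(-.113,.1,.045),(.113,.1,.045))])
cv2.imwrite("pics/s4.png",cv2.resize(np.vstack([cv2.resize(im[180:230,250:350],None,fx=6,fy=6,interpolation=2)]),None,fx=1,fy=1))
E
```

```text
[179.92758889  -0.27776    170.29783805]
0.083 -0.009 -0.009 [311.34025165 210.50966292]
0.083 -0.009 0.009 [311.22566482 205.5364401 ]
0.083 0.009 -0.009 [311.14749706 206.85126842]
0.083 0.009 0.009 [311.03264916 201.9030982 ]
0.087 -0.009 -0.009 [312.71028694 210.46296315]
0.087 -0.009 0.009 [312.60641426 205.48987843]
0.087 0.009 -0.009 [312.50297468 206.8054287 ]
0.087 0.009 0.009 [312.39861358 201.85739925]
0.09 -0.009 -0.009 [313.73763299 210.42794447]
0.09 -0.009 0.009 [313.6417931  205.45496337]
0.09 0.009 -0.009 [313.51940629 206.77105489]
0.09 0.009 0.009 [313.42290756 201.82313104]
blk front top corners [array([323.84731432, 208.90407689]), array([328.58607941, 260.14620143]), array([328.46851428, 286.90073402]), array([345.63497701, 259.48130798])]
top [array([339.92557129, 196.25085111]), array([419.17504546, 207.9642118 ]), array([420.91020156, 192.34442086]), array([342.11147012, 180.72603399])]
```

View pics/s4.png

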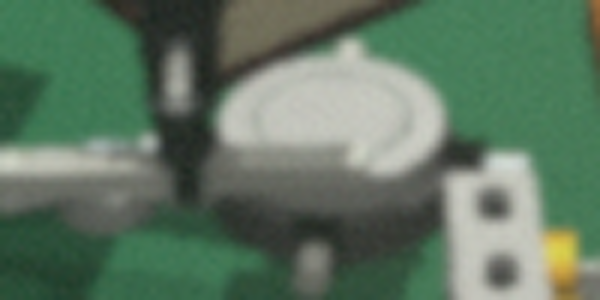

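```bash
cat >> h.py <<'E'
def blk(t=None):
    b=np.radians(-9.6);X=np.array([np.cos(b),np.sin(b)]);Y=np.array([-X[1],X[0]]);O=np.array([.5708,-.262])
    p=robot.observe()["tool_pos"]; print("blk tcp",np.round([(p[:2]-O)@X*1000,(p[:2]-O)@Y*1000,p[2]*1000],1))
    if t is not None: q=O+X*t[0]+Y*t[1]; go([q[0],q[1],t[2]],170.4)
E
python3 -c "
from h import *
blk((-.115,.081,.052))"
```

```text
blk tcp [-121.7   81.3  122.3]
twist -0.1 shift [-6.7 -0.3 70.3]
```

Emit:
step_arm(increments=[[5,0,0,25,0],[5,0,0,25,0],[5,0,0,20,0],[5,0,0,0,0],[5,0,0,0,0],[5,0,0,0,0]])

```text
time_s: 11.57
tool_pos: [0.4675, -0.1629, 0.0555]
ee_rot: [-179.9, 0.2, 170.4]
wrist_force: [-0.1, -0.3, -1.8]
finger_gap: 0.0172
gripper_force: 46.2
```

```bash
python3 -c "
from h import *
blk((-.075,.081,.052))"
```

```text
blk tcp [-118.4   80.5   55.5]
twist -0.0 shift [-43.4   0.5   3.5]
```

Emit:
step_arm(increments=[[5,0,0,1.5,0],[5,0,0,1.5,0],[5,0,0,0,0],[5,0,0,0,0],[5,0,0,0,0],[5,0,0,0,0]], newtons=80)

```text
time_s: 12.07
tool_pos: [0.4659, -0.1622, 0.0508]
ee_rot: [-180.0, 0.0, 170.4]
wrist_force: [0.0, 0.2, -1.5]
finger_gap: 0.0166
gripper_force: 82.4
```

```bash
python3 - <<'E'
from h import *
blk((-.075,.081,.052))
im=snap("side","s5a",250,160,350,260,1)
cv2.imwrite("pics/s5.png",cv2.resize(im[175:245,250:350],None,fx=6,fy=6,interpolation=2))
s=robot.observe();p=s["tool_pos"];print(s["wrist_force"],s["moment"])
b=np.radians(s["ee_rot"][2]+180);X=np.array([np.cos(b),np.sin(b),0]);Y=np.array([-X[1],X[0],0])
for L in(.083,.087,.091): print((proj("side",p+L*X-.009*Y+[0,0,.022])-[250,175])*6,(proj("side",p+L*X-.009*Y+[0,0,.004])-[250,175])*6)
E
```

```text
blk tcp [-120.1   80.9   50.8]
twist 0.0 shift [-45.1   0.1  -1.2]
[-0.18971706  0.08529033 -2.28022267] [-0.00099465  0.01632645 -0.04314764]
[373.21057026 299.33076501] [373.83355532 327.40760464]
[381.24518698 299.03839897] [381.80768546 327.11457437]
[389.27815291 298.746093  ] [389.78018957 326.82160385]
```

View pics/s5.png

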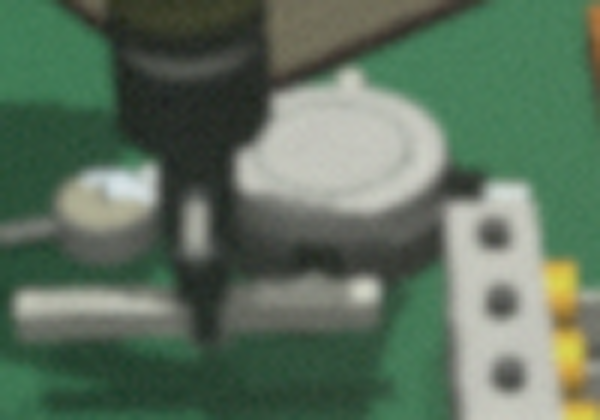

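Emit:
step_arm(increments=[[5,-10,0,-1,0],[5,-10,0,0,0],[5,-10,0,0,0],[5,-3,0,0,0],[5,0,0,0,0]])

```text
time_s: 12.53
tool_pos: [0.5006, -0.1683, 0.0517]
ee_rot: [-180.0, 0.1, 170.4]
wrist_force: [-0.1, -0.4, -0.9]
finger_gap: 0.0164
gripper_force: 82.5
```

Emit:
step_arm(increments=[[5,-3,0,0,0],[5,-3,0,0,0],[5,-3,0,0,0],[5,-3,0,0,0],[5,-3,0,0,0],[5,0,0,0,0]])

```text
time_s: 13.03
tool_pos: [0.5061, -0.1683, 0.0504]
ee_rot: [179.9, -0.8, 170.4]
wrist_force: [-11.4, 0.9, 3.8]
finger_gap: 0.0164
gripper_force: 83.4
```

```bash
python3 -c "
from h import *
blk((-.037,.081,.052));print(robot.observe()['wrist_force'])"
```

```text
blk tcp [-79.4  81.6  50.4]
twist 0.0 shift [-42.4  -0.6  -1.6]
[-11.38057563   0.86556171   3.77243728]
```

Emit:
step_arm(increments=[[5,-3,0,-1,0],[5,-3,0,-1,0],[5,-3,0,0,0],[5,-3,0,0,0],[5,0,0,0,0]])

```text
time_s: 13.45
tool_pos: [0.5184, -0.1704, 0.0517]
ee_rot: [179.9, -0.7, 170.4]
wrist_force: [-7.4, 0.9, -3.6]
finger_gap: 0.0162
gripper_force: 82.5
```

```bash
python3 -c "
from h import *
blk((-.037,.081,.052));print(robot.observe()['wrist_force'])"
```

```text
blk tcp [-66.9  81.6  51.7]
twist 0.0 shift [-29.9  -0.6  -0.3]
[-7.43331702  0.91657612 -3.55573426]
```

Emit:
step_arm(increments=[[5,-4,0,0,0],[5,-4,0,0,0],[5,-4,0,0,0],[5,-4,0,0,0],[5,-4,0,0,0],[5,0,0,0,0]])

```text
time_s: 13.95
tool_pos: [0.5471, -0.1763, 0.0541]
ee_rot: [-180.0, 0.2, 170.4]
wrist_force: [-0.6, 1.0, -1.4]
finger_gap: 0.0164
gripper_force: 82.6
```

```bash
python3 -c "
from h import *
blk((-.037,.081,.052));print(robot.observe()['wrist_force'])"
```

```text
blk tcp [-37.6  80.6  54.1]
twist 0.0 shift [-0.6  0.4  2.1]
[-0.62134544  1.01473277 -1.36856869]
```

Emit:
step_arm(increments=[[5,10,0,0,0],[5,24,0,0,0],[5,24,0,0,0],[5,24,0,1,0],[5,0,-18,1,0],[5,0,-18,0,0],[5,0,-18,0,0],[5,0,0,0,0],[5,0,0,0,0],[5,0,0,0,0]])

```text
time_s: 14.78
tool_pos: [0.4542, -0.2145, 0.0516]
ee_rot: [180.0, -0.0, 170.4]
wrist_force: [0.6, 0.3, -0.6]
finger_gap: 0.0158
gripper_force: 82.6
```

```bash
python3 - <<'E'
from h import *
blk((-.087,.027,.052))
im=snap("side","s6a",250,160,350,260,1)
a=cv2.resize(im[175:290,250:400],None,fx=4,fy=4,interpolation=2)
cv2.imwrite("pics/s6.png",a)
s=robot.observe();p=s["tool_pos"];print(s["wrist_force"],s["moment"])
b=np.radians(s["ee_rot"][2]+180);X=np.array([np.cos(b),np.sin(b),0]);Y=np.array([-X[1],X[0],0])
for L in(.083,.087,.091): print((proj("side",p+L*X-.009*Y+[0,0,.022])-[250,175])*4,(proj("side",p+L*X-.009*Y+[0,0,.004])-[250,175])*4)
E
```

```text
blk tcp [-122.9   27.4   51.6]
twist -0.0 shift [-35.9  -0.4  -0.4]
[ 0.80085499 -1.13443009 -1.3159256 ] [ 0.02022008 -0.02733202  0.02850415]
[247.65515886 244.70141241] [248.09283765 263.67324349]
[253.18598695 244.49508005] [253.58068283 263.46651227]
[258.71563954 244.28879154] [259.0673707  263.25982464]
```

View pics/s6.png

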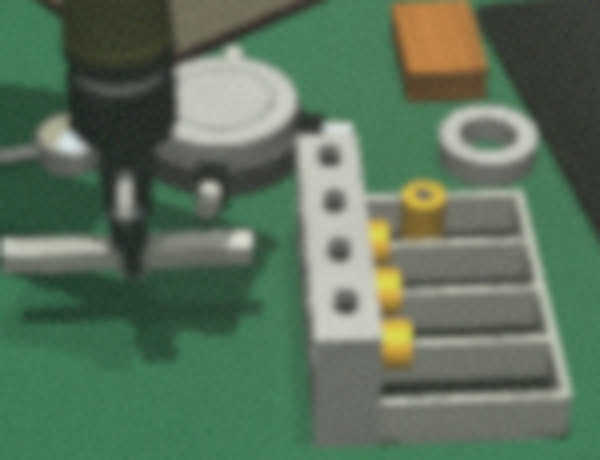

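Emit:
step_arm(increments=[[5,-12,0,2,0],[5,-12,0,0,0],[5,-9,0,0,0],[5,-4,0,0,0],[5,-4,0,0,0],[5,-4,0,0,0],[5,-4,0,0,0],[5,0,0,0,0]])

```text
time_s: 15.5
tool_pos: [0.4974, -0.221, 0.0484]
ee_rot: [179.9, -0.7, 170.5]
wrist_force: [-8.4, 0.5, 2.0]
finger_gap: 0.0164
gripper_force: 83.1
```

```bash
python3 -c "
from h import *
blk((-.037,.027,.05));print(robot.observe()['wrist_force'])"
```

```text
blk tcp [-79.2  28.2  48.4]
twist 0.1 shift [-42.2  -1.2  -1.6]
[-8.38221919  0.52182858  1.95087933]
```

Emit:
step_arm(increments=[[5,-4,0,-1,0],[5,-4,0,0,0],[5,-4,0,0,0],[5,-4,0,0,0],[5,-4,0,0,0],[5,-4,0,0,0],[5,-4,0,0,0],[5,-4,0,0,0],[5,-4,0,0,0],[5,0,0,0,0],[5,0,0,0,0]])

```text
time_s: 16.42
tool_pos: [0.5395, -0.2294, 0.0507]
ee_rot: [-180.0, 0.0, 170.4]
wrist_force: [0.6, 0.2, -1.4]
finger_gap: 0.0161
gripper_force: 82.6
```

```bash
python3 -c "
from h import *
blk((-.037,.027,.05));print(robot.observe()['wrist_force'])"
```

```text
blk tcp [-36.3  26.9  50.7]
twist 0.0 shift [0.7 0.1 0.7]
[ 0.59934901  0.17091226 -1.43830767]
```

Out (force zero). Back off, on to bore 2.

Emit:
step_arm(increments=[[5,10,0,0,0],[5,25,0,0,0],[5,25,0,0,0],[5,25,0,0,0],[5,0,-18,1,0],[5,0,-18,0,0],[5,0,-18,0,0],[5,0,0,0,0],[5,0,0,0,0],[5,0,0,0,0]])

```text
time_s: 17.25
tool_pos: [0.4449, -0.2675, 0.0495]
ee_rot: [179.9, -0.1, 170.4]
wrist_force: [-0.2, -0.3, -0.5]
finger_gap: 0.0161
gripper_force: 82.6
```

```bash
python3 - <<'E'
from h import *
blk((-.087,-.027,.05))
im=snap("side","s7a",250,160,350,260,1)
# yellow blobs and bar end
hsv=cv2.cvtColor(im,cv2.COLOR_BGR2HSV); m=cv2.inRange(hsv,(18,120,120),(35,255,255)); m[:, :330]=0
n,l,st,c=cv2.connectedComponentsWithStats(m); print([(tuple(st[i]),c[i].round(1)) for i in range(1,n) if st[i][4]>8])
E
```

```text
blk tcp [-123.2  -26.4   49.5]
twist -0.0 shift [-36.2  -0.6  -0.5]
[((np.int32(351), np.int32(220), np.int32(13), np.int32(26), np.int32(203)), array([356.8, 232.3])), ((np.int32(345), np.int32(242), np.int32(5), np.int32(11), np.int32(50)), array([347. , 246.8])), ((np.int32(346), np.int32(255), np.int32(7), np.int32(11), np.int32(75)), array([348.9, 260. ]))]
```

Emit:
step_arm(increments=[[5,-12,-0.5,0,0],[5,-12,0,0,0],[5,-9,0,0,0],[5,-4,0,0,0],[5,-4,0,0,0],[5,-4,0,0,0],[5,-4,0,0,0],[5,0,0,0,0]])

```text
time_s: 17.97
tool_pos: [0.4895, -0.2752, 0.0486]
ee_rot: [179.9, -0.6, 170.5]
wrist_force: [-7.5, 0.4, 1.5]
finger_gap: 0.0165
gripper_force: 83.1
```

Emit:
step_arm(increments=[[5,-4,0,0,0],[5,-4,0,0,0],[5,-4,0,0,0],[5,-4,0,0,0],[5,-4,0,0,0],[5,-4,0,0,0],[5,-4,0,0,0],[5,-4,0,0,0],[5,-4,0,0,0],[5,0,0,0,0],[5,0,0,0,0]])

```text
time_s: 18.88
tool_pos: [0.5303, -0.2831, 0.0496]
ee_rot: [-180.0, 0.0, 170.4]
wrist_force: [-0.2, 0.1, -1.5]
finger_gap: 0.0162
gripper_force: 82.6
```

```bash
python3 -c "
from h import *
blk((-.037,-.027,.05));print(robot.observe()['wrist_force'])"
```

```text
blk tcp [-36.4 -27.6  49.6]
twist 0.0 shift [ 0.6  0.6 -0.4]
[-0.23692211  0.08652715 -1.46068628]
```

Emit:
step_arm(increments=[[5,10,0,0,0],[5,25,0,0,0],[5,25,0,0,0],[5,25,0,0,0],[5,0,-18,0,0],[5,0,-18,0,0],[5,0,-18,0,0],[5,0,0,0,0],[5,0,0,0,0],[5,0,0,0,0]])

```text
time_s: 19.72
tool_pos: [0.4358, -0.3211, 0.0495]
ee_rot: [179.9, -0.1, 170.4]
wrist_force: [0.6, 0.2, -1.3]
finger_gap: 0.0163
gripper_force: 82.6
```

```bash
python3 - <<'E'
from h import *
blk((-.087,-.081,.05))
im=snap("side","s8a",250,160,350,260,1)
hsv=cv2.cvtColor(im,cv2.COLOR_BGR2HSV); m=cv2.inRange(hsv,(18,120,120),(35,255,255)); m[:, :330]=0
n,l,st,c=cv2.connectedComponentsWithStats(m); print([(tuple(map(int,st[i])),c[i].round(1)) for i in range(1,n) if st[i][4]>8])
E
```

```text
blk tcp [-123.2  -80.8   49.5]
twist -0.0 shift [-36.2  -0.2  -0.5]
[((359, 175, 9, 3, 9), array([363. , 175.3])), ((351, 220, 16, 38, 311), array([358.1, 238.1])), ((346, 255, 7, 11, 74), array([349. , 260.1]))]
```

Emit:
step_arm(increments=[[5,-12,0,0,0],[5,-12,0,0,0],[5,-9,0,0,0],[5,-4,0,0,0],[5,-4,0,0,0],[5,-4,0,0,0],[5,-4,0,0,0],[5,0,0,0,0]])

```text
time_s: 20.43
tool_pos: [0.4818, -0.3288, 0.0488]
ee_rot: [179.9, -0.4, 170.5]
wrist_force: [-6.1, 0.9, 1.9]
finger_gap: 0.0162
gripper_force: 83.0
```

Emit:
step_arm(increments=[[5,-4,0,0,0],[5,-4,0,0,0],[5,-4,0,0,0],[5,-4,0,0,0],[5,-4,0,0,0],[5,-4,0,0,0],[5,-4,0,0,0],[5,-4,0,0,0],[5,-4,0,0,0],[5,0,0,0,0],[5,0,0,0,0]])

```text
time_s: 21.35
tool_pos: [0.5213, -0.3363, 0.0496]
ee_rot: [-180.0, 0.0, 170.4]
wrist_force: [0.3, 0.1, -0.7]
finger_gap: 0.0163
gripper_force: 82.6
```

```bash
python3 -c "
from h import *
blk((-.037,-.081,.05));print(robot.observe()['wrist_force'])"
```

```text
blk tcp [-36.5 -81.6  49.6]
twist 0.0 shift [ 0.5  0.6 -0.4]
[ 0.26352725  0.0720925  -0.73109342]
```

Back out and rise, then check the tray.

Emit:
step_arm(increments=[[5,10,0,0,0],[5,25,0,0,0],[5,25,0,0,0],[5,25,0,0,0],[5,0,0,-25,0],[5,0,0,-35,0],[5,0,0,-35,0],[5,0,0,-35,0],[5,0,0,-35,0],[5,0,0,-30,0],[5,0,0,0,0],[5,0,0,0,0]])

```text
time_s: 22.35
tool_pos: [0.4368, -0.3226, 0.2467]
ee_rot: [-179.9, 0.2, 170.4]
wrist_force: [-0.2, 0.5, -1.5]
finger_gap: 0.0167
gripper_force: 82.7
```

```bash
python3 - <<'E'
from h import *
a=snap("side","s9a",250,160,350,260,1)[180:290,230:410]; b=snap("top","t9a",1,1,9,9,1)[110:290,90:430]
cv2.imwrite("pics/s9.png",np.vstack([cv2.resize(a,(540,330),interpolation=2),cv2.resize(b,(540,286),interpolation=2)])[:600])
blk()
E
```

```text
blk tcp [-123.7  -80.9  243.5]
```

View pics/s9.png

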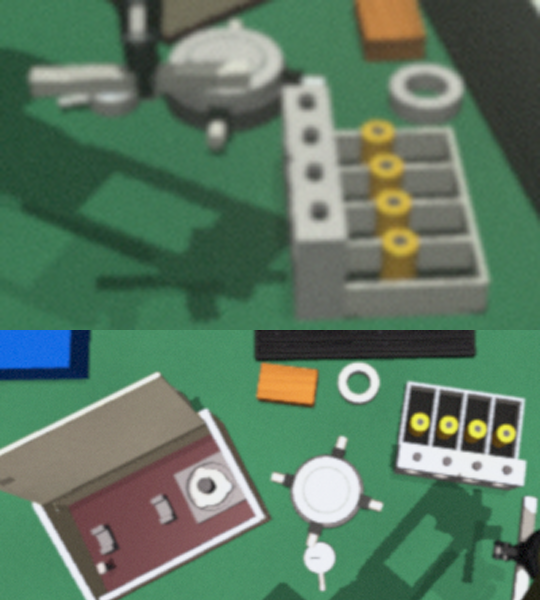

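```bash
python3 - <<'E'
from h import *
im=cv2.imread("pics/top_t9a_full.png")
hsv=cv2.cvtColor(im,cv2.COLOR_BGR2HSV)
hh=((hsv[...,0]<14)|(hsv[...,0]>165))&(hsv[...,1]>70)&(hsv[...,2]>40)
roi=np.zeros(im.shape[:2],np.uint8); cv2.fillConvexPoly(roi,np.array([[138,215],[222,178],[250,235],[160,280]]),255)
for y in range(215,255,2): pass
m=((~hh)&(roi>0)&(hsv[...,2]>110)).astype(np.uint8)
n,l,st,c=cv2.connectedComponentsWithStats(m)
for i in range(1,n):
    if st[i][4]>15:
        r=cv2.minAreaRect(np.argwhere(l==i)[:,::-1].astype(np.float32)); print(tuple(map(int,st[i])),c[i].round(1),r,onz("top",*c[i],.046).round(4))
for q in((192,222.7),(156.1,242.2)): print(onz("top",*q,.046))
cv2.imwrite("pics/s10.png",cv2.resize(im[190:275,125:255],None,fx=6,fy=6,interpolation=2))
E
```

```text
(199, 186, 44, 46, 1133) [220.  209.3] ((219.90000915527344, 209.3000030517578), (36.224300384521484, 31.752164840698242), 63.43495178222656) [0.5645 0.2008 0.046 ]
(184, 213, 15, 20, 166) [191.4 222.1] ((191.60000610351562, 222.2000274658203), (18.782970428466797, 9.838698387145996), 63.43495178222656) [0.5286 0.2837 0.046 ]
(158, 228, 93, 52, 654) [204.9 253. ] ((203.50003051757812, 254.00001525878906), (8.497057914733887, 101.07026672363281), 63.43495178222656) [0.4381 0.2425 0.046 ]
(147, 232, 14, 20, 159) [154.1 241.1] ((154.1000213623047, 241.2000274658203), (18.335756301879883, 9.838698387145996), 63.43495178222656) [0.4754 0.3906 0.046 ]
(152, 255, 5, 9, 31) [154.4 259. ] ((154.5500030517578, 259.1500244140625), (8.221921920776367, 3.4785051345825195), 71.56504821777344) [0.4241 0.3879 0.046 ]
[0.52673319 0.28206676 0.046     ]
[0.47212538 0.38478281 0.046     ]
```

View pics/s10.png

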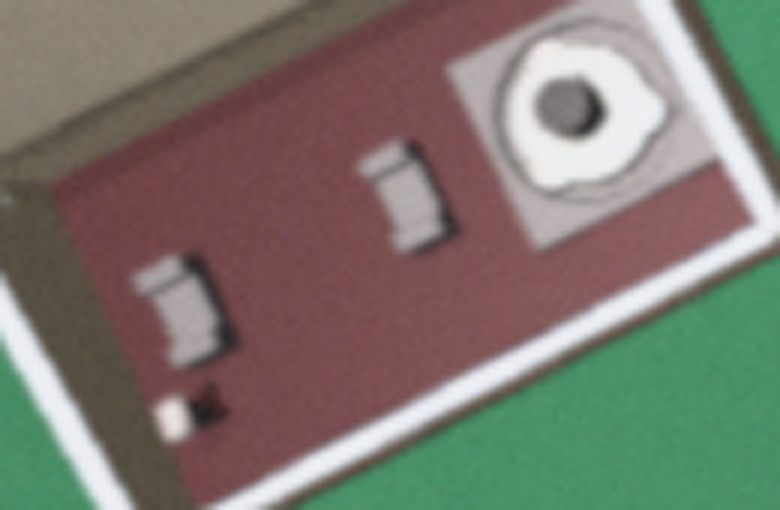

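Emit:
step_arm(increments=[[5,4.9,31.2,0,0],[5,4.9,31.2,0,0],[5,4.9,31.2,0,0],[5,4.9,31.2,0,0],[5,4.9,31.2,0,0],[5,4.9,31.2,0,0],[5,4.9,31.2,0,0],[5,4.9,31.2,0,0],[5,4.9,31.2,0,0],[5,4.9,31.2,0,0],[5,4.9,31.2,0,0],[5,4.9,31.2,0,0],[5,4.9,31.2,0,0],[5,4.9,31.2,0,0],[5,4.9,31.2,0,0],[5,4.9,31.2,0,0],[5,4.9,31.2,0,0],[5,4.9,31.2,0,0],[5,4.9,31.2,0,0],[5,4.9,31.2,0,0]])

```text
time_s: 24.12
tool_pos: [0.4422, 0.3101, 0.2419]
ee_rot: [-179.8, -0.2, 170.4]
wrist_force: [-0.0, -1.3, -1.9]
finger_gap: 0.0164
gripper_force: 82.6
```

Emit:
step_arm(increments=[[5,0,0,0,6.74],[5,0,0,0,6.74],[5,0,0,0,6.74],[5,0,0,0,6.74],[5,0,0,0,6.74],[5,0,0,0,6.74],[5,0,0,0,6.74],[5,0,0,0,6.74],[5,0,0,0,0],[5,0,0,0,0],[5,0,0,0,0]])

```text
time_s: 25.03
tool_pos: [0.4433, 0.309, 0.2432]
ee_rot: [-179.8, 0.0, 116.7]
wrist_force: [-0.2, 0.0, -1.1]
finger_gap: 0.0163
gripper_force: 82.6
```

```bash
python3 - <<'E'
from h import *
s=robot.observe();print(s["tool_pos"],s["ee_rot"],s["gripper_force"],s["wrist_force"])
go([.4985,.3375,.12],116.5)
E
```

```text
[0.44330254 0.30902576 0.2432272 ] [-1.79838329e+02  1.19797371e-02  1.16658138e+02] 82.60509610176086 [-0.15386232  0.00411134 -1.05691075]
twist 0.2 shift [  0.9  62.1 123.2]
```

Emit:
step_arm(increments=[[5,0,20,0,0],[5,0,21,0,0],[5,0,21,0,0],[5,0,0,30,0],[5,0,0,30,0],[5,0,0,30,0],[5,0,0,30,0],[5,0,0,0,0],[5,0,0,0,0],[5,0,0,0,0]])

```text
time_s: 25.87
tool_pos: [0.5004, 0.3376, 0.1257]
ee_rot: [179.9, -0.0, 116.5]
wrist_force: [-0.3, 0.5, -1.2]
finger_gap: 0.0165
gripper_force: 82.6
```

```bash
python3 - <<'E'
from h import *
s=robot.observe();p=s["tool_pos"];print(p)
im=snap("top","t11a",1,1,9,9,1)
hsv=cv2.cvtColor(im,cv2.COLOR_BGR2HSV)
# bar: bright low-sat pixels near expected right end
a=np.radians(116.5);ax=np.array([np.cos(a),np.sin(a),0]);ay=np.array([np.sin(a),-np.cos(a),0])
z=p[2]+.022
g=np.zeros(9)
for L in range(-100,-40,6):
    row=[]
    for w in range(-20,21,4):
        u,v=proj("top",[*(p+ax*L/1000+ay*w/1000)[:2],z]); row.append(int(im[int(round(v)),int(round(u))].min()))
    print(L,row)
go([.4985,.3375,.032],116.5)
E
```

```text
[0.50037866 0.33763944 0.12566644]
-100 [93, 97, 73, 55, 53, 77, 79, 77, 75, 77, 80]
-94 [159, 154, 115, 78, 94, 98, 91, 82, 76, 77, 76]
-88 [147, 140, 104, 129, 118, 155, 109, 111, 76, 62, 51]
-82 [85, 102, 86, 217, 232, 236, 230, 220, 112, 52, 43]
-76 [61, 56, 65, 219, 235, 238, 236, 222, 117, 46, 44]
-70 [73, 57, 66, 218, 235, 237, 235, 223, 115, 50, 50]
-64 [73, 65, 65, 219, 235, 236, 234, 223, 114, 47, 44]
-58 [58, 52, 60, 218, 234, 233, 232, 220, 111, 44, 44]
-52 [46, 50, 60, 116, 188, 179, 174, 164, 83, 44, 44]
-46 [43, 47, 58, 115, 171, 172, 168, 149, 80, 49, 47]
twist 0.0 shift [ 0.6 -2.5 94.6]
```

Emit:
step_arm(increments=[[5,0,-2,25,0],[5,0,0,25,0],[5,0,0,20,0],[5,0,0,10,0],[5,0,0,5,0],[5,0,0,3,0],[5,0,0,0,0],[5,0,0,0,0]])

```text
time_s: 26.58
tool_pos: [0.4988, 0.3369, 0.0379]
ee_rot: [179.9, -0.0, 116.5]
wrist_force: [0.4, 0.0, -1.5]
finger_gap: 0.0165
gripper_force: 82.6
```

Emit:
step_arm(increments=[[5,0,0,2,0],[5,0,0,2,0],[5,0,0,0,0],[5,0,0,0,0]])

```text
time_s: 26.92
tool_pos: [0.4977, 0.3363, 0.0328]
ee_rot: [180.0, 0.0, 116.5]
wrist_force: [-0.2, -0.3, -0.8]
finger_gap: 0.0161
gripper_force: 82.6
```

Emit:
step_arm(increments=[[5,0,0,1.5,0],[5,0,0,1,0],[5,0,0,0,0],[5,0,0,0,0]])

```text
time_s: 27.25
tool_pos: [0.4978, 0.3363, 0.0302]
ee_rot: [180.0, -0.0, 116.5]
wrist_force: [-0.5, -0.1, 1.5]
finger_gap: 0.0163
gripper_force: 82.9
```

Contact with the cradle floor. Release to 60 mm and rise.

Emit:
step_arm(increments=[[30,0,0,0,0],[60,0,0,0,0],[60,0,0,0,0],[60,0,0,0,0],[60,0,0,0,0],[60,0,0,-20,0],[60,0,0,-35,0],[60,0,0,-35,0],[60,0,-10,-35,0],[60,0,-20,-35,0],[60,0,-20,-10,0],[60,0,0,0,0],[60,0,0,0,0]])

```text
time_s: 28.33
tool_pos: [0.4527, 0.3139, 0.2012]
ee_rot: [179.9, -0.0, 116.5]
wrist_force: [0.5, -0.4, -1.2]
finger_gap: 0.0601
gripper_force: 0.0
```

```bash
cat > meas.py <<'E'
from h import *
im=robot.get_image("top"); cv2.imwrite("pics/last.png",im)
hsv=cv2.cvtColor(im,cv2.COLOR_BGR2HSV)
roi=np.zeros(im.shape[:2],np.uint8); cv2.fillConvexPoly(roi,np.array([[138,215],[222,178],[246,233],[163,270]]),255)
m=((hsv[...,1]<45)&(roi>0)&(hsv[...,2]>205)).astype(np.uint8)
n,l,st,c=cv2.connectedComponentsWithStats(m)
for i in range(1,n):
    if st[i][4]>25: print("white",tuple(map(int,st[i])),cv2.minAreaRect(np.argwhere(l==i)[:,::-1].astype(np.float32)),onz("top",*c[i],.034),onz("top",*c[i],.052))
# knob: dark blob inside master disc
k=((hsv[...,2]<135)).astype(np.uint8); k[:196]=0;k[215:]=0;k[:,:210]=0;k[:,232:]=0
n,l,st,c=cv2.connectedComponentsWithStats(k)
for i in range(1,n):
    if st[i][4]>20: print("knob",tuple(map(int,st[i])),c[i],onz("top",*c[i],.074))
print(robot.observe()["tool_pos"])
E
python3 meas.py
```

```text
white (210, 197, 26, 24, 336) ((220.25003051757812, 208.25001525878906), (23.33452033996582, 24.041629791259766), 45.0) [0.56793471 0.19892623 0.034     ] [0.56615528 0.19440193 0.052     ]
white (188, 218, 12, 9, 66) ((193.4000244140625, 221.80001831054688), (5.366562843322754, 11.627553939819336), 63.43495178222656) [0.52999434 0.28144801 0.034     ] [0.52884245 0.2755588  0.052     ]
white (204, 231, 43, 22, 99) ((225.00001525878906, 242.00003051757812), (2.683281421661377, 46.51021194458008), 63.43495178222656) [0.47552221 0.17478241 0.034     ] [0.47527129 0.17065746 0.052     ]
knob (215, 204, 11, 9, 75) [219.97333333 207.77333333] [0.56627788 0.19369003 0.074     ]
[0.45302935 0.31396922 0.20010817]
```

Emit:
step_arm(increments=[[60,-31.2,10,0,0],[60,-31.2,10,0,0],[60,-31.2,10,0,0],[60,-31.2,10,0,0],[60,-31.2,10,0,0],[60,0,0,30,0],[60,0,0,30,0],[60,0,0,0,0],[60,0,0,0,0]], newtons=80)

```text
time_s: 29.13
tool_pos: [0.5657, 0.1959, 0.1367]
ee_rot: [-179.6, -0.1, 116.5]
wrist_force: [-0.5, 0.5, 0.6]
finger_gap: 0.0601
gripper_force: 0.0
```

```bash
python3 - <<'E'
from h import *
go([.5675,.197,.042],116.5)
a=np.radians(116.5)
im=snap("side","s12a",1,1,9,9,1); t=cv2.imread("pics/last.png")
cv2.imwrite("pics/s12.png",np.hstack([cv2.resize(im[110:230,220:360],(420,360),interpolation=2),cv2.resize(t[180:270,130:225],(380,360),interpolation=2)]))
E
```

```text
twist -0.0 shift [ 0.2  2.1 94.7]
```

View pics/s12.png

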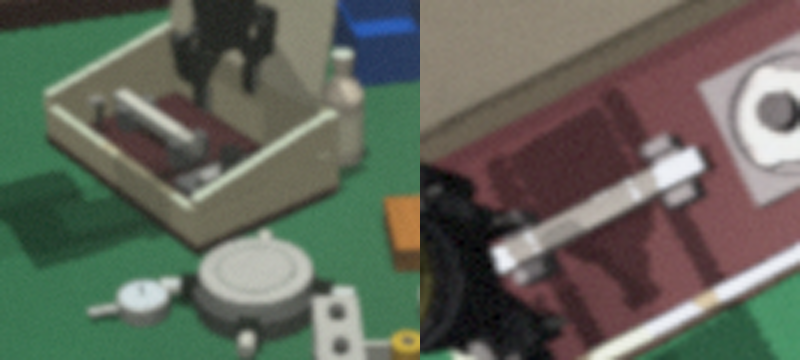

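Emit:
step_arm(increments=[[60,0,2,30,0],[60,0,0,30,0],[60,0,0,20,0],[60,0,0,10,0],[60,0,0,4,0],[60,0,0,0,0],[60,0,0,0,0],[15,0,0,0,0],[15,0,0,0,0],[15,0,0,0,0],[15,0,0,0,0],[15,0,0,0,0],[15,0,0,0,0],[15,0,0,0,0],[15,0,0,0,0]], newtons=90)

```text
time_s: 30.43
tool_pos: [0.5698, 0.1977, 0.0478]
ee_rot: [179.9, 0.0, 116.5]
wrist_force: [-1.2, -0.7, 6.8]
finger_gap: 0.0256
gripper_force: 88.1
```

Emit:
step_arm(increments=[[15,0,0,-8,0],[15,0,0,-15,0],[15,0,0,-25,0],[15,0,0,-30,0],[15,0,0,-30,0],[15,0,0,-30,0],[15,0,0,-12,0],[15,0,0,0,0],[15,0,0,0,0],[15,0,0,0,0]])

```text
time_s: 31.27
tool_pos: [0.5675, 0.1971, 0.1945]
ee_rot: [-179.8, -0.0, 116.5]
wrist_force: [-1.1, 0.1, -4.1]
finger_gap: 0.0252
gripper_force: 89.0
```

```bash
python3 - <<'E'
from h import *
print(robot.observe()["wrist_force"],robot.observe()["tool_pos"])
go([.556,-.0213,.197],116.5)
E
```

```text
[-1.08087382  0.06724998 -4.05306151] [0.56754311 0.19709582 0.19450986]
twist -0.0 shift [-190.3 -107.8   -2.5]
```

Emit:
step_arm(increments=[[15,-10,-5.8,0,0],[15,-20,-11.4,0,0],[15,-20,-11.4,0,0],[15,-20,-11.4,0,0],[15,-20,-11.4,0,0],[15,-20,-11.4,0,0],[15,-20,-11.4,0,0],[15,-20,-11.4,0,0],[15,-20,-11.4,0,0],[15,-15,-8.3,0,0],[15,-5,-2.5,0,0],[15,0,0,30,0],[15,0,0,30,0],[15,0,0,20,0],[15,0,0,10,0],[15,0,0,0,0],[15,0,0,0,0],[15,0,0,0,0]])

```text
time_s: 32.77
tool_pos: [0.5586, -0.0206, 0.1071]
ee_rot: [179.9, 0.1, 116.5]
wrist_force: [1.3, 0.4, -4.6]
finger_gap: 0.0256
gripper_force: 89.1
```

```bash
python3 - <<'E'
from h import *
print(robot.observe()["wrist_force"],robot.observe()["tool_pos"],robot.observe()["finger_gap"])
go([.556,-.0213,.0818],116.5)
E
```

```text
[ 1.27411174  0.36810617 -4.62811042] [ 0.5585815  -0.02055346  0.1070553 ] 0.025626461478609745
twist 0.0 shift [ 0.5 -2.6 25.3]
```

Emit:
step_arm(increments=[[15,0,-2,10,0],[15,0,0,6,0],[15,0,0,4,0],[15,0,0,2,0],[15,0,0,0,0],[15,0,0,0,0],[15,0,0,0,0]])

```text
time_s: 33.35
tool_pos: [0.5559, -0.0215, 0.0843]
ee_rot: [180.0, 0.0, 116.5]
wrist_force: [-0.1, -0.2, -4.0]
finger_gap: 0.0259
gripper_force: 89.1
```

Emit:
step_arm(increments=[[15,0,0,1,0],[15,0,0,1,0],[15,0,0,0,0],[15,0,0,0,0]])

```text
time_s: 33.68
tool_pos: [0.5556, -0.0215, 0.0821]
ee_rot: [-180.0, -0.0, 116.5]
wrist_force: [-0.2, 0.8, -4.4]
finger_gap: 0.0256
gripper_force: 89.1
```

Emit:
step_arm(increments=[[15,0,0,1,0],[15,0,0,0,0],[15,0,0,0,0]])

```text
time_s: 33.93
tool_pos: [0.5557, -0.0215, 0.0818]
ee_rot: [180.0, 0.0, 116.5]
wrist_force: [-2.2, -0.2, 4.1]
finger_gap: 0.0253
gripper_force: 90.2
```

Emit:
step_arm(increments=[[15,0,0,1,0],[15,0,0,0,0],[15,0,0,0,0]])

```text
time_s: 34.18
tool_pos: [0.5557, -0.0215, 0.0818]
ee_rot: [180.0, 0.0, 116.5]
wrist_force: [-4.0, 0.4, 10.9]
finger_gap: 0.0257
gripper_force: 90.7
```

Seated at the expected height. Ease up 1 mm, open, rise and step back.

Emit:
step_arm(increments=[[15,0,0,-1,0],[25,0,0,0,0],[40,0,0,0,0],[60,0,0,0,0],[60,0,0,0,0],[60,0,0,0,0],[60,0,0,-15,0],[60,0,0,-35,0],[60,0,0,-35,0],[60,0,0,-35,0],[60,0,0,-35,0],[60,0,-15,-20,0],[60,0,-35,0,0],[60,0,-35,0,0],[60,0,-35,0,0],[60,15,0,0,0],[60,35,0,0,0],[60,35,0,0,0],[60,35,0,0,0],[60,35,0,0,0]])

```text
time_s: 35.85
tool_pos: [0.3783, 0.0645, 0.2561]
ee_rot: [180.0, 0.0, 116.4]
wrist_force: [1.3, -0.2, -0.2]
finger_gap: 0.0596
gripper_force: 0.0
```

```bash
python3 meas.py; python3 - <<'E'
from h import *
im=cv2.imread("pics/last.png"); hsv=cv2.cvtColor(im,cv2.COLOR_BGR2HSV)
k=(hsv[...,2]<150).astype(np.uint8); r=np.zeros_like(k); cv2.circle(r,(296,212),13,1,-1); k*=r
n,l,st,c=cv2.connectedComponentsWithStats(k)
for i in range(1,n):
    if st[i][4]>10: print(tuple(map(int,st[i])),c[i],"knob",onz("top",*c[i],.108))
print("expected knob px",proj("top",[.556,-.0213,.108]),proj("side",[.556,-.0213,.108]))
s=robot.get_image("side"); cv2.imwrite("pics/lastside.png",s)
h2=cv2.cvtColor(s,cv2.COLOR_BGR2HSV);kk=(h2[...,2]<95).astype(np.uint8);r=np.zeros_like(kk);cv2.rectangle(r,(290,170),(320,205),1,-1);kk*=r
n,l,st,c=cv2.connectedComponentsWithStats(kk)
print("side",[(tuple(map(int,st[i])),c[i].round(1)) for i in range(1,n) if st[i][4]>8])
for n,y,x in (("top",200,280),):
    print(im[200:226:2,282:312:2].min(2))
E
```

```text
white (150, 218, 50, 29, 305) ((174.73855590820312, 231.49163818359375), (5.666034698486328, 53.71298599243164), 62.78388977050781) [0.50243388 0.33658124 0.034     ] [0.50173784 0.32978013 0.052     ]
white (199, 240, 30, 15, 46) ((213.60003662109375, 247.2000274658203), (1.7888542413711548, 32.199378967285156), 63.43495178222656) [0.4577728 0.2133369 0.034    ] [0.45781545 0.20857425 0.052     ]
[0.37425459 0.06961112 0.25579455]
(290, 206, 9, 9, 63) [293.68253968 209.85714286] knob [ 0.55293164 -0.01990987  0.108     ]
expected knob px [294.1679611 208.7506136] [304.79978501 184.95454085]
side [((290, 176, 31, 20, 176), array([305.2, 186.3]))]
[[236 224 230 235 237 236 237 237 233 225 231 232 230 237 236]
 [230 224 235 236 239 237 237 236 238 238 233 231 230 230 237]
 [222 222 238 236 232 210 216 228 237 237 236 232 234 227 235]
 [228 233 237 231 165 126 128 150 227 237 238 236 233 226 232]
 [229 236 236 210 127 128 130 130 176 234 238 237 237 226 227]
 [234 237 237 210 130 127 133 131 137 231 237 237 236 222 223]
 [230 236 237 229 150 126 131 121 158 234 237 237 233 205 228]
 [227 236 236 236 214 149 108 149 227 237 237 233 205 221 232]
 [216 227 238 237 237 233 229 234 235 237 236 224 230 223 236]
 [229 222 234 237 237 237 237 238 236 237 230 220 230 228 237]
 [236 220 228 237 238 236 235 235 235 219 218 228 227 236 237]
 [239 234 214 235 233 229 223 212 204 224 229 228 235 237 234]
 [236 237 235 226 205 220 227 226 226 226 232 237 237 237 212]]
```

```bash
python3 - <<'E'
from h import *
im=cv2.imread("pics/last.png"); hsv=cv2.cvtColor(im,cv2.COLOR_BGR2HSV)
m=cv2.inRange(hsv,(18,120,120),(35,255,255)); m[:, :330]=0
n,l,st,c=cv2.connectedComponentsWithStats(m); print([(c[i].round(1),onz("top",*c[i],.064).round(3)) for i in range(1,n) if st[i][4]>20])
print("lid px",im[175,150],im[190,120], robot.observe()["wrist_force"])
E
```

```text
[(array([353.9, 167.6]), array([ 0.679, -0.197,  0.064])), (array([372. , 169.4]), array([ 0.672, -0.25 ,  0.064])), (array([389.9, 172.1]), array([ 0.663, -0.303,  0.064])), (array([408.1, 174.7]), array([ 0.654, -0.357,  0.064]))]
lid px [116 131 140] [118 135 141] [ 0.17023628 -0.09663996 -0.84665604]
```

All four bushings are about 97 mm behind the block's front face, in the tray; the lid is up, the drift home and the master centred.

```bash
python3 -c "
from plant import robot
print(robot.job_done())"
```

```text
the job is handed in; nothing more can be done
None
```

The job is handed in, though no pass or fail came back: by the last camera measurements the lid is open, all four bushings are in the tray, the drift bar is in its cradle, and the master is on the turntable about 4 mm off centre.

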